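# Spring the blade insert out of the slicer and trap it on the slope

## Robot

A 7-joint arm with a two-finger parallel gripper is mounted at the origin on the work surface. World frame = base frame: x ahead of the robot, y to its left, z up, the work surface at z = 0. Lengths are in m, angles in rad, forces in N, time in s.
With the tool pointing down it reaches from about 0.4 to 0.85 m from the base axis. Payload 10.4 kg.
Tool frame: the origin (TCP) lies midway between the tips of the shut fingers; the grasp point (between the pads) lies manip.pinch_z behind it (manip.pinch_z is the distance from the TCP to the grasp point, in m); z points along the fingers, y is the direction in which the jaws open and shut (so a half turn about z gives the same grasp; the last joint's range is limited). The gripper opens to 85 mm and grips with 20 to 120 N. Pads are 22 mm wide; open, the fingers measure 114 mm over their backs; the gripper's body (76 mm by 85 mm) begins 54 mm behind the grasp point. The pads swing forward as they close: fully open they stand 13 mm farther back than shut.
Start: joints at [-1.322, 0.332, -0.065, 1.46, 0.022, 1.35, -0.088], TCP at [0.168, 0.602, 0.231] pointing down, gripper open.
Joint ranges: [-2.6, 2.6], [-0.5, 2.12], [-1.47, 1.34], [0.16, 2.42], [-1.27, 4.41], [0.06, 2.06], [-2.6, 2.6]. Speed limits (rad/s): [2.22, 2.22, 2.79, 2.79, 3.14, 3.14, 3.14].

## Interface

Orientations are given as a unit quaternion [x, y, z, w].
In Python, from workcell import manip gives the robot as it stands.
- The arm moves only by the shell command python3 -m handwheel 'ROWS' [FORCE]. ROWS is JSON, a list that holds one entry, the list of rows, each a list of 7 numbers: the shift along the tool's x, y, z in m, then the turn, a rotation vector about the tool's x, y, z in rad, then the finger opening in m, from 0 to 0.0854. In form: [[[tx, ty, tz, ax, ay, az, claw], ...]]. A call has 1 to 8 rows; each row is the pose to reach, as a shift and turn from the pose commanded when the call began, along the tool's axes at that moment; what a row does not reach only later rows make up. A row lasts 1/8 s, in which the tool goes at most 62.5 mm and 10.7 degrees, less where a joint would pass 70% of its speed; a pose out of reach is approached as far as the arm can. A call with a gripper value outside its range is refused whole. The fingers move at their own pace and stop on an object; FORCE is the grip in N (left out, the last holds). Time passes only in rows, so rows that repeat a pose let the fingers close. It gives the time, the measured TCP pose, the force and the opening at its end, in the units of the state.
- manip.get_obs(): the state, without advancing time (a new reading comes with each control period).
- manip.camera(name): name is "scene" or "top" or "wrist"; returns the picture (420x560x3 uint8, blue, green, red); there is no depth.
- manip.calibration(name): a dict with "fx", "fy", "cx", "cy" (pixels), "view" (4x4, takes a point from world to camera coordinates); the wrist camera has in their place "tool_from_camera" (4x4, takes a point from camera to tool coordinates, whose origin is the TCP and whose axes are the flange's). Camera axes: x right, y up, looking along -z (the intrinsics and any distortion apply to the point x, -y, -z); pixel columns grow to the right and rows downward; lengths in m; the calibration is good to about 2 mm. The wrist camera is an equidistant fisheye: a pixel r from the principal point sees the ray r / f radians off the axis. A picture is of the moment at which its call begins: read the wrist's pose just before it. calibration takes no time and is no camera call.
- manip.hand_in(): hands the job in, once; it reports no verdict.
The state is a dict: "clock": time; "joint_pos": joint angles; "joint_velocities": joint speeds; "tau": joint torques, N m; "position": TCP position; "ee_rot": TCP orientation; "ft_force": force on the tool from outside, world axes, zero at the start; "torque": the same for the moment, N m; "grip_width": opening from 0.0 (shut) to 1.0 (fully open).
Only numpy, scipy, OpenCV 4.12 (cv2) and the standard library are available. Lean on these libraries where they do the work, as an engineer would, in place of code of your own. Each camera call takes 0.05 s, during which the arm holds its last target.

## Task

The blade insert is still clipped into the sloping vegetable slicer: press the eject button on the slicer's side with one finger so that it springs out, with the other finger waiting below it on the slope, so that the insert is trapped there before it slides off the foot of the slicer. Keep off the blade, do not pick the insert up, and leave the things around the slicer where they stand. Finish while holding it so: one finger keeping the button down, the other resting against the insert, which lies still on the slope.

Things in the scene. Friction and masses are not known exactly. Their poses are not given: they have to be found in the camera images.
- runway: the slicer's deck (white rails, ribbed steel plates), fixed, tilted 24 deg. Origin: on the deck's surface and centre line at the lower lip of the insert's seat, 65 mm above the worktop; x down the slope, y left looking downhill, z square out. Channel 88 mm wide between 9 mm rails 6 mm high; smooth lower plate from x = 1 to its open foot at x = 112; upper plate and handle uphill to x = -314.
- ejector (a joint): rocker of the eject button, rad: 0 released, 0.34 fully down. It pivots about a line across the deck 3 mm downhill of the deck's origin, 18 mm under the surface. The insert springs free between about 0.15 and 0.28. A return spring resists with about 2 to 8 N at the button; let go, it rises again.
- button (a point): centre of the top of the eject button, a smooth white pad 28 mm along x 22 mm across the slope, outside the left rail (deck y = 66). Released: deck x = 25, z = 12, face nearly level. Fully down: deck x = 34, z = 2.5, face parallel to the deck; a fingertip level with it, 35 to 95 mm to its right, is then about 2.5 mm off the deck, in the insert's way. y as the deck's.
- insert: the blade insert in the slicer, to be ejected: black frame 75 mm along x 85 mm across x 8 mm thick, 105 g, with a thin tab (4.5 long, 28 wide, 2 mm) at its front. Origin: underside, middle of the front (downhill) edge; axes as the deck's. Seated: front face at deck x = 0, top 2 mm above the deck. Let go, springs lift its front over the lip and it slides at once down the slope.
- insert_front (a point): middle of the front (downhill) face of the seated insert's frame, half-way up its thickness (4 mm above its underside); axes as insert.
- blade: the bare steel blade across the insert's opening, 14 x 68 mm, lying about 40 mm uphill of the insert's front face and 1 to 2 mm proud of it: not to be touched. Origin as insert.
- spare_insert: a spare insert with teeth (a like black frame, 75 x 85 x 8 mm, up to 16 mm high at the teeth), lying flat on the worktop left of the slicer; leave it. Origin: underside centre.
- food_holder: white plastic food holder of the slicer, a disc 94 mm across with a knob, 53 mm high, on the worktop right of the slicer or of its foot; leave it. Origin: underside centre.
- cup: white ceramic cup, 80 mm across, 85 mm high, right of the slicer or of its foot; leave it. Origin: underside centre.
- peeler: vegetable peeler lying on the worktop below the slicer's foot, 125 mm long, 18 mm high; leave it. Origin: underside under the middle of its length, x towards the blade.
- jar: glass jar with steel lid, 70 mm across, 75 mm high, left of the slicer's foot; leave it. Origin: underside centre.

How it is judged:
On the way, in this order (a step that is already met when the one before it is completed fails the run):
1. the eject button is going down (value of joint ejector above 0.08 rad).
2. the insert has sprung out and is trapped on the slope by a finger, with the button held down (x of insert_front in the frame of runway between 0.01 and 0.1 m and z of insert_front in the frame of runway between 0 and 0.025 m and angle between the z axis of insert_front and the z axis of runway, either way round below 0.35 rad and contact force between the fingers and insert above 0.05 N and value of joint ejector above 0.15 rad and contact force between the fingers and ejector above 0.2 N and linear speed of insert below 0.02 m/s), for 0.3 s.
At the end, for the whole second after the job is handed in: The insert is out of its seat and lies still on the deck (front face 10 to 100 mm downhill of the seat's lip, 0 to 25 mm off the deck at half thickness, within 20 degrees of the deck's slope), a finger touches it (over 0.05 N), and a finger keeps the button down (rocker over 0.15 rad, over 0.2 N) (all of step 2); the arm keeps its last pose, push and grip.
It fails at once if the insert slid away over the foot of the slicer (x of insert_front in the frame of runway above 0.112 m).
It fails at once if the insert was lifted off the slope (z of insert in the frame of runway above 0.035 m).
It fails at once if the blade was touched (contact force between any of the fingers, the arm and blade above 0.3 N).
It fails at once if something standing around the slicer was disturbed (moved over 20 mm) (distance of any of spare_insert, food_holder, cup, peeler, jar from where it was at the start of the episode above 0.02 m).
It also fails if it takes over 38 s, if anything falls off the work surface, if the arm or the gripper's body presses on something with over 40 N, if the wrist force passes 120 N, or if a joint passes its speed limit or range.

## Working session

There is one attempt and no reset: what is moved stays moved. The work goes in short steps, Python scripts to look and compute and a shell command to move; the robot and the scene stay as the last step left them, time stands still between calls to the robot, and variables do not carry over. Pictures are saved under pics/ and viewed, and the job is handed in when it is done.

```bash
ls; mkdir -p pics
python3 - <<'E'
from workcell import manip
import cv2
o=manip.get_obs(); print(o, manip.pinch_z)
for n in ("scene","top","wrist"):
    im=manip.camera(n); cv2.imwrite(f"pics/{n}0.png",im)
    c=manip.calibration(n); print(n,{k:(v if not hasattr(v,'tolist') else v.tolist()) for k,v in c.items()})
E
```

```text
pics
{'clock': 0.0, 'joint_pos': array([-1.32161564,  0.33286484, -0.06469359,  1.46098223,  0.02159418,
        1.34989029, -0.08853175]), 'joint_velocities': array([ 0.00099709, -0.00034809, -0.00152824,  0.0010136 , -0.00079547,
       -0.00010676, -0.0003237 ]), 'tau': array([ 1.48065078e-04, -6.25434351e+01,  4.93089901e-02, -3.91616321e+01,
        1.62576092e-02,  9.57828888e-03, -8.63642811e-06]), 'position': array([0.16768247, 0.60168021, 0.23050077]), 'ee_rot': array([ 1.35481007e-01,  9.90779679e-01, -7.21735165e-04, -6.58061036e-05]), 'ft_force': array([ 0.21938126,  0.28218272, -0.71036788]), 'torque': array([0.00815354, 0.00257923, 0.00436456]), 'grip_width': 0.99680510622157} 0.0187
scene {'fx': 451.0441850531589, 'fy': 451.0441850531589, 'cx': 283.9134602619961, 'cy': 217.82591276636595, 'view': [[0.37089667140117855, 0.9286588509216122, 0.00532895378824005, -0.2919761063797355], [-0.7363240575012421, 0.2905736950326352, 0.611059579828341, 0.41318423587558417], [0.5659174334551234, -0.23056380106172789, 0.791566669429388, -1.2667690471443196], [0.0, 0.0, 0.0, 1.0]]}
top {'fx': 502.1412431594748, 'fy': 502.1412431594748, 'cx': 277.49818053235583, 'cy': 214.20420321050895, 'view': [[0.005631504390694644, -0.9994666954024715, 0.03216536863710206, 0.025216253848856417], [0.9933898781609436, 0.009279379771114604, 0.11441347419971744, -0.6311113099132921], [-0.1146509316389691, 0.0313084316491023, 0.992912355639706, -0.9638137825316826], [0.0, 0.0, 0.0, 1.0]]}
wrist {'fx': 325.19226210127806, 'fy': 325.19226210127806, 'cx': 276.0137396644875, 'cy': 213.79389325840722, 'tool_from_camera': [[5.4947985336801005e-06, 0.9657725810413355, 0.2593902883273821, 0.06568774156065156], [0.9999999851804668, 3.932715473333492e-05, -0.00016760799513477088, 0.0003555019797770731], [-0.00017207228806977894, 0.25939028540431147, -0.9657725665129424, -0.14342278523841695], [0.0, 0.0, 0.0, 1.0]]}
```

View pics/scene0.png

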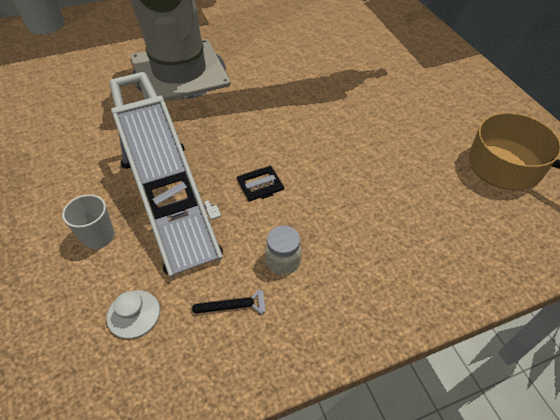

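View pics/top0.png

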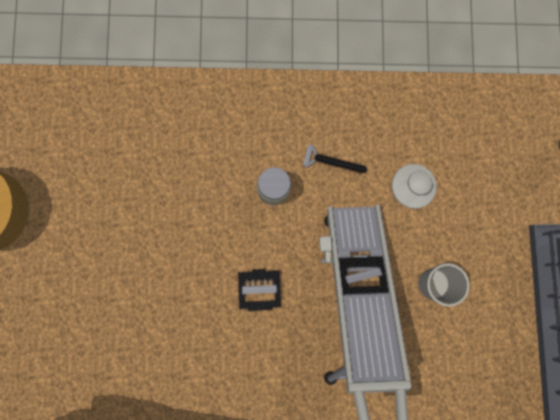

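View pics/wrist0.png

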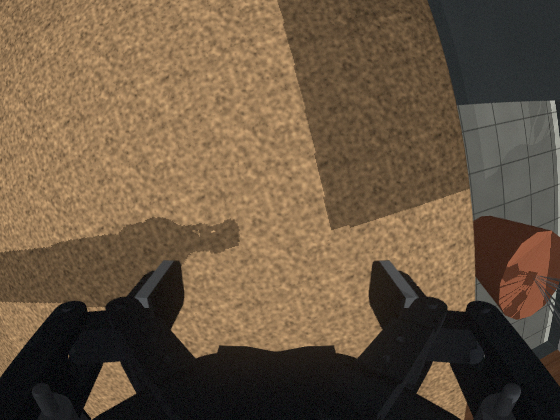

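Run:
```python
import cv2
a=cv2.imread('pics/top0.png')[190:400,300:440]; cv2.imwrite('pics/topz.png',cv2.resize(a,None,fx=2.8,fy=2.8,interpolation=cv2.INTER_CUBIC))
a=cv2.imread('pics/top0.png')[195:305,310:410]; cv2.imwrite('pics/topz2.png',cv2.resize(a,None,fx=5.4,fy=5.4,interpolation=cv2.INTER_CUBIC))
a=cv2.imread('pics/scene0.png')[160:280,130:240]; cv2.imwrite('pics/scz.png',cv2.resize(a,None,fx=5,fy=5,interpolation=cv2.INTER_CUBIC))
```

```text
(no output)
```

View pics/topz2.png

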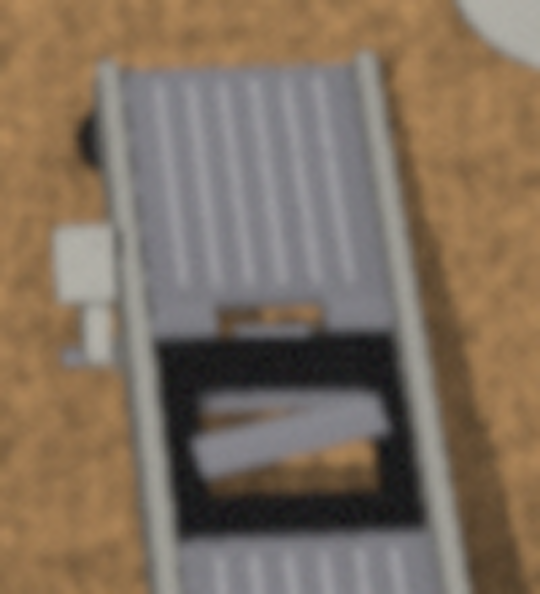

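View pics/scz.png

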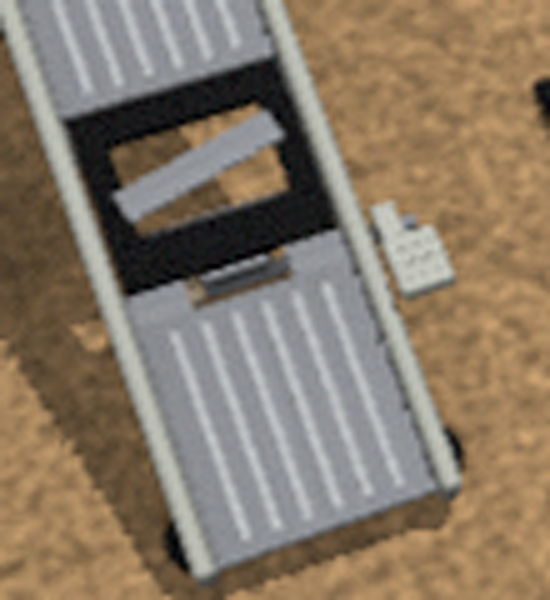

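```bash
cat > h.py <<'E'
import numpy as np, cv2
from workcell import manip
from scipy.spatial.transform import Rotation as R
def ray(n,u,v,cal=None):
    c=manip.calibration(n); V=np.array(c['view']); Rm=V[:3,:3]; t=V[:3,3]
    d=np.array([(u-c['cx'])/c['fx'],-(v-c['cy'])/c['fy'],-1.]); d=Rm.T@d; return -Rm.T@t, d/np.linalg.norm(d)
def tri(rs):
    A=np.zeros((3,3));b=np.zeros(3)
    for o,d in rs:
        P=np.eye(3)-np.outer(d,d);A+=P;b+=P@o
    p=np.linalg.solve(A,b); return p,[np.linalg.norm((np.eye(3)-np.outer(d,d))@(p-o)) for o,d in rs]
def onplane(n,u,v,p0,nn):
    o,d=ray(n,u,v); return o+d*((p0-o)@nn/(d@nn))
E
python3 - <<'E'
from h import *
T=lambda x,y:((x+.5)/5.4-.5+310,(y+.5)/5.4-.5+195)
S=lambda x,y:((x+.5)/5-.5+130,(y+.5)/5-.5+160)
pts={'fl':((158,340),(340,230),(0,42.5,2)),'fr':((393,333),(128,295),(0,-42.5,2)),'bl':((183,530),(272,60),(-75,42.5,2)),'br':((425,522),(66,118),(-75,-42.5,2)),
'railL':((110,65),(450,490),(112,48.5,6)),'railR':((368,55),(207,578),(112,-48.5,6)),'btn':((86,264),(420,262),(25,66,12))}
W=[];M=[]
for k,(a,b,m) in pts.items():
    p,e=tri([ray('top',*T(*a)),ray('scene',*S(*b))]); print(k,p.round(4),np.round(e,4)); W.append(p);M.append(m)
W=np.array(W);M=np.array(M)/1000
# yaw from horizontal parts with tilt known: rigid planar fit
t=np.radians(24);Ry=R.from_euler('y',24,degrees=True).as_matrix()
Q=M@Ry.T
w=W[:,:2]-W[:,:2].mean(0);q=Q[:,:2]-Q[:,:2].mean(0)
yaw=np.arctan2((q[:,0]*w[:,1]-q[:,1]*w[:,0]).sum(),(q*w).sum())
Rd=R.from_euler('z',yaw).as_matrix()@Ry
o=(W-M@Rd.T).mean(0); print('yaw',np.degrees(yaw),'o',o); print(((W-o)@Rd-M).round(4)*1000)
# full rigid
r,_=R.align_vectors(W-W.mean(0),M-M.mean(0)); print(r.as_euler('ZYX',degrees=True), W.mean(0)-r.apply(M.mean(0)))
E
```

```text
fl [ 0.5451 -0.0875  0.0617] [0.0005 0.0005]
fr [ 0.548  -0.1717  0.0634] [0.0004 0.0004]
bl [ 0.4791 -0.0914  0.0954] [0.0005 0.0005]
br [ 0.4824 -0.1738  0.0978] [0.0002 0.0002]
railL [ 0.6494 -0.0778  0.0182] [0.0004 0.0004]
railR [ 0.6541 -0.1743  0.02  ] [0.0007 0.0007]
btn [ 0.5719 -0.0623  0.0612] [0.0001 0.0001]
yaw 2.2637060405931613 o [ 0.54703043 -0.1298367   0.06123962]
[[-0.4 -0.1 -1.7]
 [-1.5  0.6 -0.3]
 [ 0.5 -1.4  2.2]
 [-0.5  1.1  4.4]
 [ 0.8 -0.5 -2.9]
 [ 1.  -0.2 -0.9]
 [ 0.2  0.5 -0.8]]
[ 2.07943901 25.4879589  -1.14355112] [ 0.54712877 -0.12987503  0.06179354]
```

```bash
cat >> h.py <<'E'
Ry=R.from_euler('y',24,degrees=True).as_matrix()
YAW=2.26; O=np.array([.547,-.130,.065])
def deckR(yaw=None): return R.from_euler('z',YAW if yaw is None else yaw,degrees=True).as_matrix()@Ry
FLIP=np.diag([-1.,1,-1])
def rel(pd,tilt=0,roll=0):
    "tcp at deck point pd (m): shift + rotvec in tool axes from current measured"
    o=manip.get_obs(); Rc=R.from_quat(o['ee_rot']); D=deckR()
    Rt=R.from_matrix(D@FLIP)*R.from_euler('xy',[roll,tilt],degrees=True)
    p=O+D@np.array(pd)
    return Rc.inv().apply(p-o['position']), (Rc.inv()*Rt).as_rotvec(), p
def now():
    o=manip.get_obs(); D=deckR(); Rt=R.from_matrix(D@FLIP)
    print('t',o['clock'],'deck mm',(D.T@(o['position']-O)*1000).round(1),'rotErr deg',np.degrees((Rt.inv()*R.from_quat(o['ee_rot'])).as_rotvec()).round(2),'F',(D.T@o['ft_force']).round(2),'grip',round(o['grip_width'],3),'q',o['joint_pos'].round(2))
E
python3 - <<'E'
from h import *
T=lambda x,y:((x+.5)/5.4-.5+310,(y+.5)/5.4-.5+195)
S=lambda x,y:((x+.5)/5-.5+130,(y+.5)/5-.5+160)
pts={'fl':((158,340),(340,230),(0,42.5,2)),'fr':((393,333),(128,295),(0,-42.5,2)),'bl':((183,530),(272,60),(-75,42.5,2)),'br':((425,522),(66,118),(-75,-42.5,2)),
'railL':((110,65),(450,490),(112,48.5,6)),'railR':((368,55),(207,578),(112,-48.5,6)),'btn':((86,264),(420,262),(25,66,12))}
for cam,f,i in (('top',T,0),('scene',S,1)):
    M=np.array([v[2] for v in pts.values()])/1000; Q=M@Ry.T
    W=np.array([onplane(cam,*f(*v[i]),np.array([0,0,.065+q[2]]),np.array([0,0,1.])) for v,q in zip(pts.values(),Q)])
    w=W[:,:2]-W[:,:2].mean(0);q=Q[:,:2]-Q[:,:2].mean(0)
    yaw=np.arctan2((q[:,0]*w[:,1]-q[:,1]*w[:,0]).sum(),(q*w).sum())
    Rd=R.from_euler('z',yaw).as_matrix()@Ry
    o=(W-M@Rd.T).mean(0); print(cam,'yaw',np.degrees(yaw),'o',o); print((((W-o)@Rd-M)*1000).round(1).tolist())
for pd in [(0.03,0.03,.12),(0.03,0.03,.06)]:
    a,b,p=rel(pd); print(a.round(3),b.round(3),p.round(3))
now()
E
```

```text
top yaw 2.35873225276722 o [ 0.5467348  -0.12933314  0.065     ]
[[-1.0, -0.4, -0.4], [-1.3, 0.5, -0.6], [1.8, -1.0, 0.8], [1.4, 0.7, 0.6], [-0.8, 0.1, -0.3], [-0.1, -0.4, -0.0], [-0.1, 0.4, -0.0]]
scene yaw 1.9926864033971177 o [ 0.54988659 -0.12984415  0.065     ]
[[0.4, -0.1, 0.2], [-1.0, 1.2, -0.4], [0.0, -2.3, 0.0], [-1.7, 0.7, -0.8], [0.7, -1.0, 0.3], [1.3, 1.2, 0.6], [0.4, 0.2, 0.2]]
[-0.625 -0.551  0.069] [ 0.064  0.415 -0.307] [ 0.622 -0.097  0.162]
[-0.602 -0.559  0.124] [ 0.064  0.415 -0.307] [ 0.598 -0.098  0.108]
t 0.15 deck mm [-387.3  746.2    9. ] rotErr deg [ -3.67 -23.8   17.58] F [ 0.02 -0.17  0.08] grip 1.001 q [-1.32  0.33 -0.06  1.46  0.02  1.35 -0.09]
```

```bash
python3 -m handwheel '[[[-0.04,-0.035,-0.01,0,0.0,-0.03,0.06],[-0.08,-0.07,-0.02,0,0,-0.07,0.06],[-0.12,-0.105,-0.03,0,0,-0.1,0.06],[-0.16,-0.14,-0.03,0,0,-0.14,0.06],[-0.2,-0.175,-0.03,0,0,-0.18,0.06],[-0.24,-0.21,-0.03,0,0,-0.22,0.06],[-0.28,-0.245,-0.03,0,0,-0.26,0.06],[-0.31,-0.275,-0.03,0,0,-0.3,0.06]]]'
python3 - <<'E'
from h import *
now()
a,b,p=rel((0.03,0.03,.12)); print(a.round(3),b.round(3),p.round(3))
E
```

```text
clock: 1.15
position: [0.3935, 0.2518, 0.2613]
ee_rot: [-0.014, 1.0, 0.0, -0.0]
ft_force: [0.4, 0.2, 0.7]
grip_width: 0.703
t 1.15 deck mm [-206.2  387.6  123. ] rotErr deg [ -0.14 -24.     0.64] F [0.07 0.18 0.76] grip 0.703 q [-0.89 -0.04  0.21  1.82  0.01  1.36  0.92]
[-0.219 -0.355  0.099] [ 0.002  0.419 -0.011] [ 0.622 -0.097  0.162]
```

```bash
python3 -m handwheel '[[[-0.03,-0.045,0,0,0.04,0,0.06],[-0.06,-0.09,0,0,0.1,0,0.06],[-0.09,-0.135,0,0,0.16,0,0.06],[-0.12,-0.18,0.02,0,0.22,0,0.06],[-0.15,-0.225,0.04,0,0.28,0,0.06],[-0.18,-0.27,0.06,0,0.34,0,0.06],[-0.205,-0.315,0.08,0,0.4,0,0.06],[-0.219,-0.355,0.099,0,0.419,-0.01,0.06]]]'
python3 - <<'E'
from h import *
now()
a,b,p=rel((0.03,0.03,.12)); print(a.round(3),b.round(3),p.round(3))
E
```

```text
clock: 2.15
position: [0.6221, -0.0963, 0.1599]
ee_rot: [-0.019, 0.978, -0.003, -0.21]
ft_force: [0.3, 0.6, -0.1]
grip_width: 0.704
t 2.15 deck mm [ 31.1  30.7 117.7] rotErr deg [-0.14  0.2   0.02] F [0.39 0.56 0.01] grip 0.704 q [-0.23  0.76  0.52  1.14 -0.24  1.73  1.86]
[ 0.001 -0.001 -0.002] [ 0.002 -0.003 -0.   ] [ 0.622 -0.097  0.162]
```

```bash
python3 -m handwheel '[[[0,0,0,0,0,0,0.06],[0,0,0,0,0,0,0.06]]]'
python3 - <<'E'
from h import *
now()
a,b,p=rel((0.03,0.03,.12)); print(a.round(3),b.round(3),p.round(3))
cv2.imwrite('pics/w1.png',manip.camera('wrist'));cv2.imwrite('pics/s1.png',manip.camera('scene'))
E
```

```text
clock: 2.4
position: [0.6215, -0.0942, 0.162]
ee_rot: [-0.019, 0.978, -0.003, -0.208]
ft_force: [0.5, 0.9, 0.2]
grip_width: 0.699
t 2.4 deck mm [ 29.8  32.8 119.5] rotErr deg [-0.17  0.02  0.01] F [0.46 0.85 0.37] grip 0.699 q [-0.24  0.76  0.52  1.14 -0.24  1.73  1.86]
[-0.    -0.003 -0.001] [ 0.003 -0.    -0.   ] [ 0.622 -0.097  0.162]
```

View pics/w1.png

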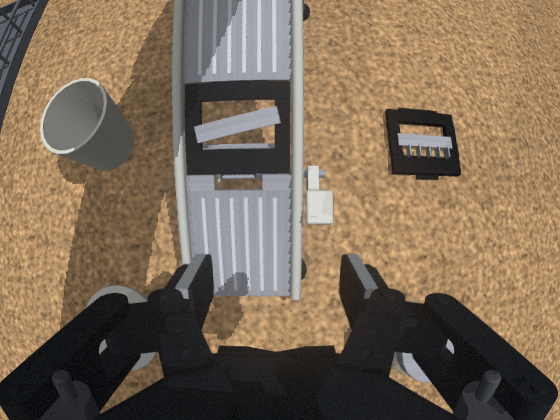

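View pics/s1.png

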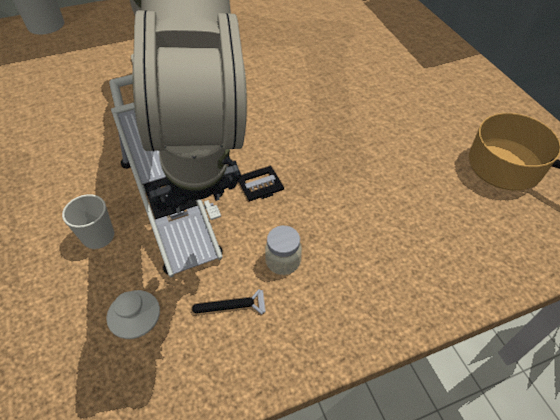

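```bash
cat >> h.py <<'E'
def wray(u,v):
    c=manip.calibration('wrist'); o=manip.get_obs()
    dx,dy=(u-c['cx']),(v-c['cy']); r=np.hypot(dx,dy); th=r/c['fx']
    d=np.array([np.sin(th)*dx/r,-np.sin(th)*dy/r,-np.cos(th)])
    T=np.array(c['tool_from_camera']); Rt=R.from_quat(o['ee_rot']).as_matrix()
    return o['position']+Rt@T[:3,3], Rt@T[:3,:3]@d
def wdeck(u,v,z):
    o,d=wray(u,v); D=deckR(); o=D.T@(o-O); d=D.T@d
    return (o+d*(z-o[2])/d[2])
E
python3 - <<'E'
from h import *
im=cv2.imread('pics/w1.png')
cv2.imwrite('pics/w1z.png',cv2.resize(im[150:300,160:360],None,fx=4,fy=4,interpolation=cv2.INTER_CUBIC))
for n,p,z in (('btn',(319,206),12),('fl',(291,174),2),('fr',(187.5,174),2),('railLfoot',(296,299),6),('bl',(291,81),2),('br',(187,82),2)):
    print(n,(wdeck(*p,z/1000)*1000).round(1))
E
```

```text
btn [25.1 68.9 12. ]
fl [ 0.8 46.6  2. ]
fr [  0.1 -39.    2. ]
railLfoot [113.3  52.7   6. ]
bl [-74.6  46.2   2. ]
br [-76.2 -37.8   2. ]
```

View pics/w1z.png

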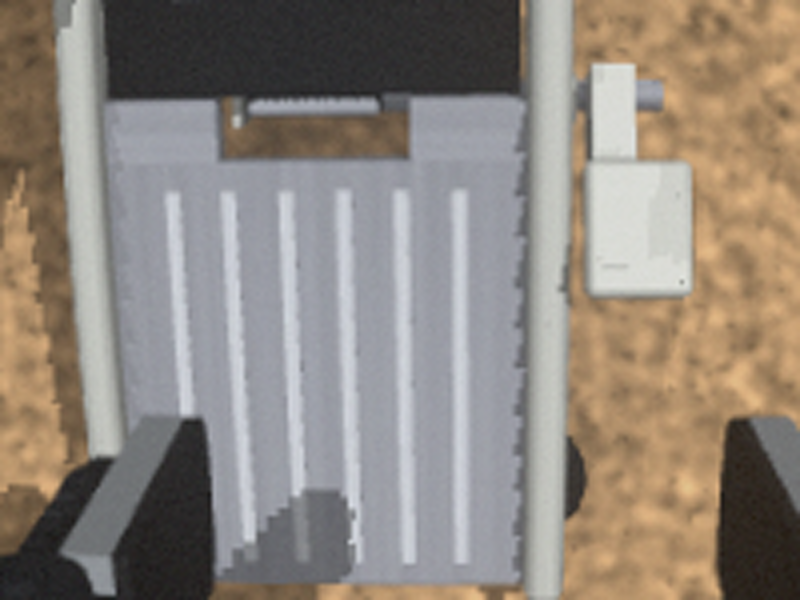

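Run:
```python
from h import *
c=manip.calibration('wrist');T=np.array(c['tool_from_camera'])
for nm,u,v,y in (('R far inner',342,255,.030),('L far inner',211,255,-.030),('R far outer',358,255,.037),('L near outer?',175,288,-.037),('L near?',187,292,-.03)):
    dx,dy=(u-c['cx']),(v-c['cy']); r=np.hypot(dx,dy); th=r/c['fx']
    d=T[:3,:3]@np.array([np.sin(th)*dx/r,-np.sin(th)*dy/r,-np.cos(th)])
    p=T[:3,3]+d*(y-T[1,3])/d[1]; print(nm,(p*1000).round(1))
now()
```

```text
R far inner [ 11.   30.  -10.1]
L far inner [  8.5 -30.   -4. ]
R far outer [ 11.5  37.  -11.7]
L near outer? [  9.6 -37.  -39.8]
L near? [ 12.5 -30.  -47.6]
t 2.5 deck mm [ 29.7  33.7 120.5] rotErr deg [-0.15 -0.07 -0.08] F [-0.2   0.52  0.2 ] grip 0.699 q [-0.24  0.75  0.52  1.15 -0.24  1.73  1.86]
```

```bash
sed -i 's/O=np.array(\[.547,-.130,.065\])/O=np.array([.548,-.128,.065])/; s/YAW=2.26/YAW=2.2/' h.py
python3 - <<'E'
from h import *
now()
a,b,p=rel((0.034,0.030,.035)); print(a.round(4),b.round(4),p.round(3))
E
```

```text
t 2.5 deck mm [ 28.7  31.9 120.1] rotErr deg [-0.13 -0.07 -0.14] F [-0.2   0.52  0.2 ] grip 0.699 q [-0.24  0.75  0.52  1.15 -0.24  1.73  1.86]
[-0.0052 -0.0021  0.0851] [0.0023 0.0012 0.0024] [ 0.592 -0.096  0.083]
```

```bash
python3 -m handwheel '[[[-0.002,0,0.02,0,0,0,0.06],[-0.004,-0.001,0.045,0,0,0,0.06],[-0.005,-0.001,0.07,0,0,0,0.06],[-0.005,-0.001,0.085,0.002,0,0.002,0.06],[-0.005,-0.001,0.085,0.002,0,0.002,0.06],[-0.005,-0.001,0.085,0.002,0,0.002,0.06]]]'
python3 - <<'E'
from h import *
now()
cv2.imwrite('pics/w2.png',manip.camera('wrist'))
now()
E
```

```text
clock: 3.25
position: [0.5923, -0.0965, 0.0837]
ee_rot: [-0.018, 0.978, -0.004, -0.207]
ft_force: [0.4, -0.4, -0.0]
grip_width: 0.705
t 3.25 deck mm [34.  29.8 35.6] rotErr deg [ 0.01 -0.09  0.06] F [ 0.37 -0.39  0.13] grip 0.705 q [-0.26  0.76  0.51  1.32 -0.24  1.56  1.86]
t 3.3 deck mm [34.  29.7 35.6] rotErr deg [ 0.01 -0.1   0.07] F [-0.1   0.01  1.1 ] grip 0.705 q [-0.26  0.76  0.51  1.32 -0.24  1.56  1.87]
```

View pics/w2.png

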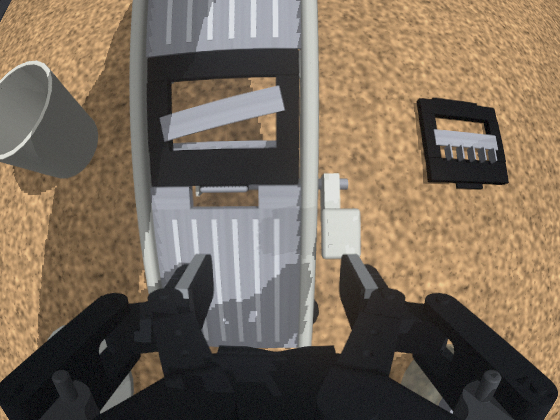

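Run:
```python
from h import *
im=cv2.imread('pics/w2.png')
cv2.imwrite('pics/w2z.png',cv2.resize(im[160:310,160:400],None,fx=3.3,fy=3.3,interpolation=cv2.INTER_CUBIC))
for n,p,z in (('btn upL',(322.5,208),6),('btn upR',(357,208),6),('btn lowL',(323.5,257),15),('fl',(299,185),2),('fr',(151.5,185),2),('bl',(299,49),2),('br',(147,55),2)):
    print(n,(wdeck(*p,z/1000)*1000).round(1))
```

```text
btn upL [11.3 55.8  6. ]
btn upR [11.3 75.4  6. ]
btn lowL [36.8 56.2 15. ]
fl [-0.8 42.8  2. ]
fr [ -1.7 -42.    2. ]
bl [-76.   42.6   2. ]
br [-77.4 -42.7   2. ]
```

View pics/w2z.png

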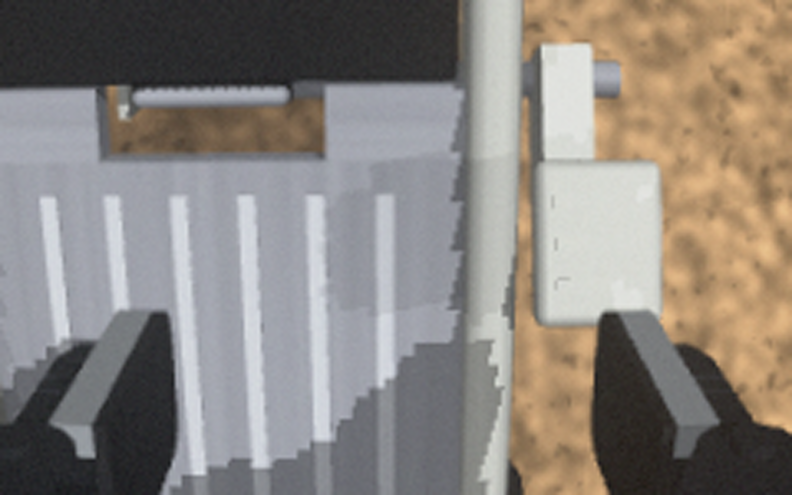

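```bash
N='from h import *
now()'; python3 -m handwheel '[[[0.001,0,0.006,0,0,0,0.06],[0.001,0,0.008,0,0,0,0.06]]]' >/dev/null; python3 -c "$N"; python3 -m handwheel '[[[0,0,0.003,0,0,0,0.06],[0,0,0.003,0,0,0,0.06]]]'>/dev/null;  python3 -c "$N";  python3 -m handwheel '[[[0,0,0.002,0,0,0,0.06],[0,0,0.002,0,0,0,0.06]]]'>/dev/null;  python3 -c "$N"
```

```text
t 3.55 deck mm [32.5 29.5 25.9] rotErr deg [-0.02  0.02  0.1 ] F [ 0.36 -0.11  0.39] grip 0.703 q [-0.26  0.75  0.51  1.34 -0.24  1.54  1.87]
t 3.8 deck mm [32.6 29.6 23. ] rotErr deg [-0.01  0.03  0.09] F [-0.13 -0.68 -0.09] grip 0.701 q [-0.26  0.76  0.51  1.35 -0.25  1.54  1.87]
t 4.05 deck mm [32.6 29.6 21.1] rotErr deg [-0.01  0.02  0.09] F [0.42 0.09 0.21] grip 0.706 q [-0.26  0.76  0.51  1.35 -0.25  1.53  1.87]
```

```bash
N='from h import *
now()'; python3 -m handwheel '[[[0,0,0.003,0,0,0,0.06],[0,0,0.006,0,0,0,0.06],[0,0,0.006,0,0,0,0.06]]]' >/dev/null; python3 -c "$N"; python3 -m handwheel '[[[0,0,0.002,0,0,0,0.06],[0,0,0.002,0,0,0,0.06]]]'>/dev/null;  python3 -c "$N";  python3 -m handwheel '[[[0,0,0.002,0,0,0,0.06],[0,0,0.002,0,0,0,0.06]]]'>/dev/null;  python3 -c "$N"
```

```text
t 4.425 deck mm [32.6 29.7 14.9] rotErr deg [-0.01  0.04  0.09] F [-0.08  0.06 -0.79] grip 0.705 q [-0.26  0.76  0.51  1.36 -0.25  1.52  1.87]
t 4.675 deck mm [32.6 29.6 13.1] rotErr deg [-0.01  0.02  0.09] F [-0.63  0.23  0.24] grip 0.702 q [-0.26  0.76  0.51  1.37 -0.25  1.52  1.87]
t 4.925 deck mm [32.6 29.7 11.1] rotErr deg [-0.01  0.02  0.09] F [ 0.37  0.33 -0.25] grip 0.704 q [-0.26  0.76  0.51  1.37 -0.25  1.51  1.87]
```

```bash
N='from h import *
now()'; python3 -m handwheel '[[[0,0,0.001,0,0,0,0.06],[0,0,0.001,0,0,0,0.06]]]' >/dev/null; python3 -c "$N"; python3 -m handwheel '[[[0,0,0.001,0,0,0,0.06],[0,0,0.001,0,0,0,0.06]]]'>/dev/null;  python3 -c "$N"
python3 - <<'E'
from h import *
im=manip.camera('wrist');cv2.imwrite('pics/w3z.png',cv2.resize(im[160:310,160:400],None,fx=3.3,fy=3.3,interpolation=cv2.INTER_CUBIC))
E
```

```text
t 5.175 deck mm [32.9 29.7 10.5] rotErr deg [-0.01 -0.03  0.08] F [ 0.28 -0.21  1.49] grip 0.703 q [-0.26  0.76  0.51  1.37 -0.25  1.51  1.87]
t 5.425 deck mm [32.8 29.6  9.4] rotErr deg [-0.01 -0.02  0.09] F [ 0.27 -0.15  1.58] grip 0.703 q [-0.26  0.76  0.51  1.37 -0.25  1.51  1.87]
```

View pics/w3z.png

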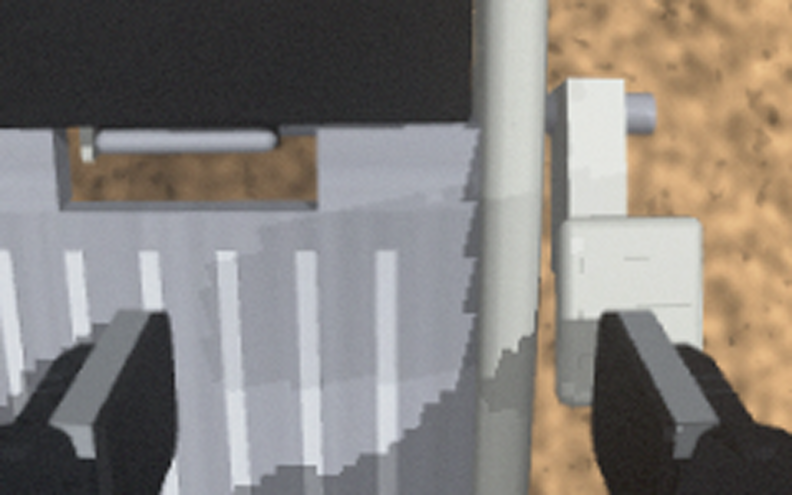

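```bash
N='from h import *
now()'; python3 -m handwheel '[[[0,0,0.012,0,0,0,0.06],[0,0,0.0125,0,0,0,0.06],[0,0,0.0125,0,0,0,0.06],[0,0,0.0125,0,0,0,0.06]]]' >/dev/null; python3 -c "$N"
python3 - <<'E'
from h import *
im=manip.camera('wrist');cv2.imwrite('pics/w4.png',im);cv2.imwrite('pics/s4z.png',cv2.resize(manip.camera('scene')[150:290,120:260],None,fx=4,fy=4,interpolation=cv2.INTER_CUBIC))
now()
E
```

```text
t 5.975 deck mm [33.1 29.5 -3. ] rotErr deg [ 0.01 -0.08  0.09] F [ 1.54 -0.37  7.54] grip 0.701 q [-0.26  0.76  0.5   1.39 -0.25  1.48  1.87]
t 6.075 deck mm [33.1 29.5 -3. ] rotErr deg [ 0.   -0.08  0.09] F [1.82 0.18 7.61] grip 0.702 q [-0.26  0.76  0.5   1.39 -0.25  1.48  1.87]
```

View pics/w4.png

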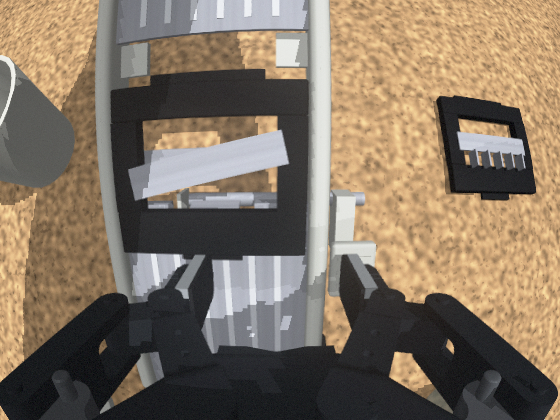

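View pics/s4z.png

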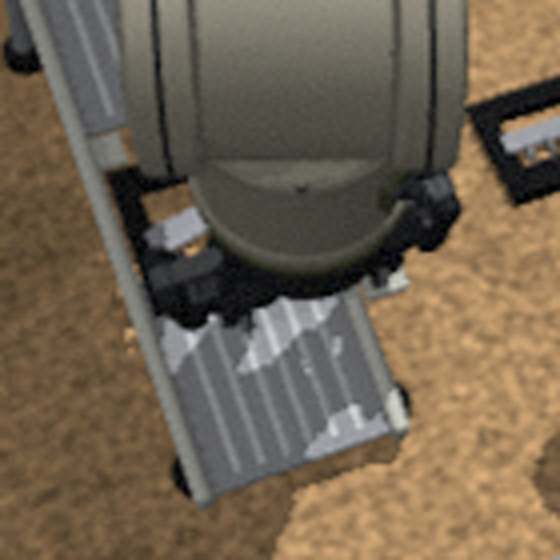

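```bash
python3 -m handwheel '[[[0,0,0,0,0,0,0.06],[0,0,0,0,0,0,0.06],[0,0,0,0,0,0,0.06],[0,0,0,0,0,0,0.06]]]'|head -1
python3 - <<'E'
from h import *
im=manip.camera('wrist');cv2.imwrite('pics/w5z.png',cv2.resize(im[170:310,90:390],None,fx=2.6,fy=2.6,interpolation=cv2.INTER_CUBIC))
a=cv2.imread('pics/w4.png').astype(int);print('diff',abs(a-im).mean(), abs(a-im)[60:260,100:320].mean())
for p in ((135,254),(307,250)): print((wdeck(*p,.008)*1000).round(1))
now()
E
```

```text
clock: 6.58
diff 2.090266439909297 2.1294848484848483
[ 22.1 -36.1   8. ]
[19.1 43.5  8. ]
t 6.625 deck mm [33.1 29.5 -3. ] rotErr deg [ 0.   -0.08  0.09] F [ 1.44 -1.    7.67] grip 0.702 q [-0.26  0.76  0.5   1.39 -0.25  1.48  1.87]
```

View pics/w5z.png

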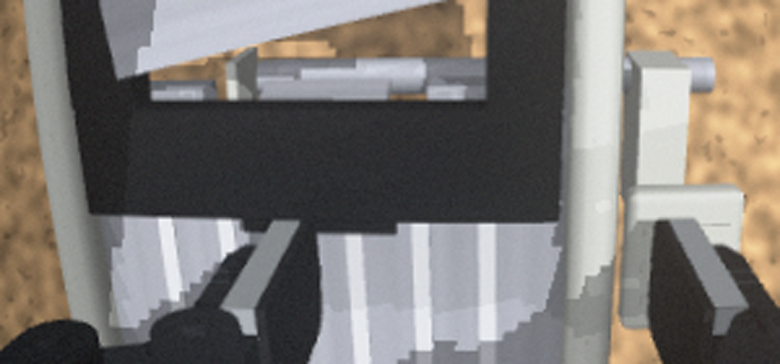

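```bash
python3 - <<'E'
from h import *
cv2.imwrite('pics/w5.png',manip.camera('wrist'))
E
python3 -m handwheel '[[[0.0005,0,0,0,0,0,0.06],[0.001,0,0,0,0,0,0.06],[0.0015,0,0,0,0,0,0.06],[0.002,0,0,0,0,0,0.06],[0.002,0,0,0,0,0,0.06],[0.002,0,0,0,0,0,0.06],[0.002,0,0,0,0,0,0.06]]]'|head -1
python3 - <<'E'
from h import *
a=cv2.imread('pics/w5.png');im=manip.camera('wrist');cv2.imwrite('pics/w6.png',im)
now()
g=lambda i:cv2.cvtColor(i,cv2.COLOR_BGR2GRAY).astype(np.float32)
for n,(y0,y1,x0,x1) in {'insert':(80,250,130,300),'spare(fixed)':(90,205,430,540),'slicer arm':(185,260,330,380)}.items():
    print(n,cv2.phaseCorrelate(g(a)[y0:y1,x0:x1],g(im)[y0:y1,x0:x1]))
cv2.imwrite('pics/cmp6.png',np.vstack([cv2.resize(i[200:300,150:390],None,fx=3,fy=2.9,interpolation=cv2.INTER_CUBIC) for i in (a,im)]))
E
```

```text
clock: 7.55
t 7.6 deck mm [31.3 29.7 -3. ] rotErr deg [ 0.   -0.11  0.08] F [ 3.91 -0.53  6.76] grip 0.704 q [-0.27  0.76  0.5   1.4  -0.25  1.48  1.87]
insert ((0.3373155195496764, 0.46427689901182134), 0.5795568908879787)
spare(fixed) ((-0.2778436677927232, 1.6661437415983116), 1.001753465069665)
slicer arm ((-0.038161187913818395, 0.8597884568855179), 0.5389375345865886)
```

View pics/cmp6.png

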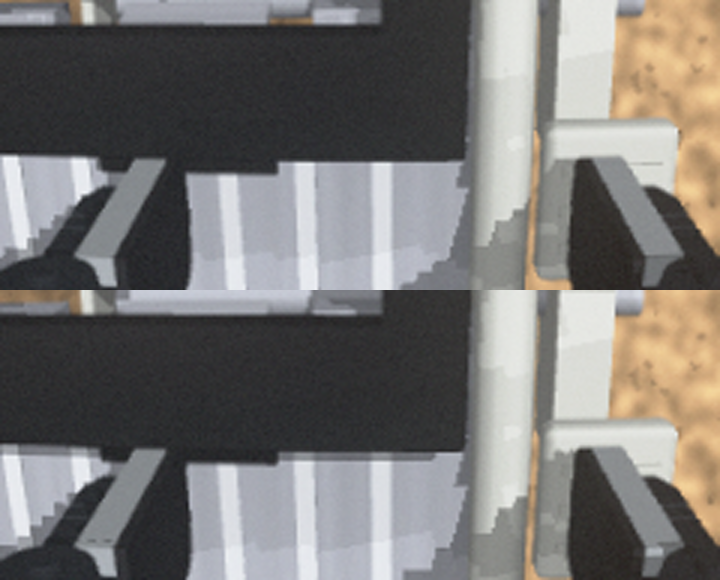

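```bash
python3 -m handwheel '[[[0,0,0,0,0,0,0.06],[0,0,0,0,0,0,0.06],[0,0,0,0,0,0,0.06],[0,0,0,0,0,0,0.06]]]'
python3 - <<'E'
from h import *
a=cv2.imread('pics/w6.png').astype(int); im=manip.camera('wrist'); print(abs(im-a).mean()); now()
print((wdeck(150+440/3,200+(452-290)/2.9,.008)*1000).round(1))
manip.hand_in()
E
```

```text
clock: 8.1
position: [0.5743, -0.0973, 0.0495]
ee_rot: [-0.018, 0.978, -0.004, -0.207]
ft_force: [5.1, -0.2, 5.0]
grip_width: 0.698
2.085511621315193
t 8.15 deck mm [31.4 29.7 -3. ] rotErr deg [ 0.01 -0.11  0.07] F [2.7  0.35 7.33] grip 0.704 q [-0.27  0.76  0.5   1.4  -0.25  1.48  1.87]
[20.2 39.2  8. ]
the job is handed in; nothing more can be done
```

I pressed the eject button with the left finger. The insert sprang out and slid about 20 mm down the slope, where the right finger trapped it. I handed the job in at about 8.2 s, with the button held down and the finger resting against the insert.

**Last checks**
- **Button:** the force square to the deck was about 7 N. The measured fingertip height puts the button nearly fully down. I could not read the rocker angle directly.
- **Insert against the finger:** I moved the hand 2 mm uphill, and the insert moved with it. The force along the slope rose from about 1.5 N to 3–4 N, so the finger is touching it. This is the wrist's total force, which includes friction on the button.
- **Position and stillness:** the insert's front face is about 20 mm downhill of the lip, against the 10–100 mm allowed. Pictures taken before and after a half-second hold differ only by noise.
- **Surroundings:** the hand kept clear of the blade. The spare insert and cup look undisturbed in the later wrist pictures. I did not check the food holder, peeler or jar again after pressing the button.

**Disagreements:** the cameras first differed by 3–4 mm on the slicer's sideways position and height. A closer wrist view settled the sideways position, and touching the button settled the height.

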